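# Close up the nozzle case: inner flap down, then cover

## Robot

A 7-joint arm with a two-finger parallel gripper is mounted at the origin on the work surface. World frame = base frame: x ahead of the robot, y to its left, z up, the work surface at z = 0. Lengths are in m, angles in rad, forces in N, time in s.
With the tool pointing down it reaches from about 0.35 to 0.9 m from the base axis. Payload 8.1 kg.
Tool frame: the origin (TCP) lies midway between the tips of the shut fingers; the grasp point (between the pads) lies arm.grasp_offset behind it (arm.grasp_offset is the distance from the TCP to the grasp point, in m); z points along the fingers, y is the line along which they close (so a half turn about z gives the same grasp; the last joint's range is limited). The gripper opens to 92 mm and grips with 3 to 60 N. Pads are 19 mm wide; open, the fingers measure 130 mm over their backs; the gripper's body (75 mm by 190 mm) begins 47 mm behind the grasp point.
Start: joints at [-0.103, 0.434, 0.025, 1.573, -0.012, 1.134, -0.075], TCP at [0.625, -0, 0.227] pointing down, gripper open.
Joint ranges: [-2.62, 2.62], [-0.44, 2.09], [-1.27, 1.32], [0.08, 2.57], [-1.32, 4.46], [0.12, 2], [-2.74, 2.74]. Speed limits (rad/s): [2.22, 2.22, 3.01, 3.01, 3.14, 3.14, 3.14].

## Interface

Orientations are given as a rotation vector (axis times angle).
In Python, from cell import observe, imaging, arm gives the robot as it stands.
- The arm moves only by the tool apply_moves, never from a script. Its argument "commands" is a list of rows, each a list of 5 numbers: the opening in per cent of the stroke, from 0 (shut) to 100 (fully open), then the shift along the world's x, y, z in units of 0.06 m (1.0 is 0.06 m), then the turn about the world's z in units of 0.5 rad (1.0 is 0.5 rad). A call has 1 to 12 rows; each row shifts and turns the commanded pose from where the row before left it; what a row does not reach is not made up. A row lasts 1/8 s, in which the tool goes at most 62.5 mm and 10.7 degrees, less where a joint would pass 70% of its speed; a pose out of reach is approached as far as the arm can. A call with a number of a shift or a turn outside -1 to 1 is refused whole. A call with a gripper value outside its range is refused whole. The fingers move at their own pace and stop on an object; "newtons" is the grip in N (left out, the last holds). Time passes only in rows, so rows that do not move let the fingers close. It gives the time, the measured TCP pose, the force, the opening and the grip force at its end, in the units of the state.
- observe(): the state, without advancing time (a new reading comes with each control period).
- imaging.get_image(name): name is "scene" or "side" or "wrist"; returns (picture, depth): 480x640x3 uint8, red, green, blue; 480x640 float32, m along the optical axis (not along the pixel's ray), 0 where there is no reading.
- imaging.camera_params(name): a dict with "camera_matrix" (3x3 intrinsics, pixels), "origin" and "rotation" of the camera in the world; the wrist camera has in their place "tool_from_camera" (4x4, takes a point from camera to tool coordinates, whose origin is the TCP and whose axes are the flange's). Camera axes: x right, y up, looking along -z (the intrinsics and any distortion apply to the point x, -y, -z); pixel columns grow to the right and rows downward; lengths in m; the calibration is good to about 2 mm. The wrist camera is an equidistant fisheye: a pixel r from the principal point sees the ray r / f radians off the axis. A picture is of the moment at which its call begins: read the wrist's pose just before it. camera_params takes no time and is no camera call.
- arm.sign_off(): hands the job in; it is judged then, once.
The state is a dict: "clock": time; "joints": joint angles; "dq": joint speeds; "joint_efforts": joint torques, N m; "position": TCP position; "ee_rot": TCP orientation; "force": force on the tool from outside, world axes, zero at the start; "ft_torque": the same for the moment, N m; "width": opening from 0.0 (shut) to 1.0 (fully open); "gripper_force": force on a finger pad.
Only numpy, scipy, OpenCV 4.12 (cv2) and the standard library are available. Lean on these libraries where they do the work, as an engineer would, in place of code of your own. Each camera call takes 0.05 s, during which the arm holds its last target. There are 200 camera calls.

## Task

Close the piping-nozzle case: with the fingertips, first push the upright blue inner flap all the way down over the nozzles, and only then push the open white cover fully shut over it, without slamming it. Do not lift or shove the case, leave the bowl, jar and tub where they are, and finish clear of everything.

Things in the scene. Friction and masses are not known exactly. Their poses are not given: they have to be found in the camera images.
- case: Loose open steel box, 180 (x) x 260 (y) x 100 mm (z), walls 6 mm, about 3 kg, yawed up to 0.3 rad. Origin: centre of its underside; x points from its front to its far rim (away from the robot), y to its left end, z up. Left half (+y) holds nozzles, right half round cutters, all under 70 mm high. It carries flap and cover.
- flap (a joint): Angle (rad) of the blue inner flap. 0 = folded down level in the case on its stop (upper face then 90 mm above the worktop, 10 mm below the rim), 1.57 = upright, 1.75 = outer stop; starts at 1.35 to 1.6. It folds towards case -y when its outer (+y) face is pushed. Stiff hinge: stays where it is left; 1 to 2 N at its free edge moves it.
- flap_hinge (a point): Middle of the flap's hinge line, in the flap's mid-thickness: case frame (0, 118, 88) mm. The line runs along case x, just inside the left wall.
- flap_edge (a point): Middle of the flap's free edge, mid-thickness. The flap is a plate 160 mm along the hinge x 115 mm from hinge to free edge x 5 mm thick.
- cover (a joint): Angle (rad) of the white outer cover. 0 = shut on the rim, on its stop (outer face then 108.5 mm above the worktop), 1.57 = upright, 1.9 = open stop; starts at 1.5 to 1.7. It swings shut towards case -x when its outer face (looking away from the robot while open) is pushed. Stiff hinge: stays where it is left at any angle; 1 to 5 N near its free edge moves it.
- cover_hinge (a point): Middle of the cover's hinge line, in the plane of its inner face: case frame (90, 0, 100.5) mm. The line runs along case y on the far rim.
- cover_edge (a point): Middle of the cover's free edge, on its outer face. The cover is a plate 180 mm from hinge to free edge x 260 mm x 8 mm thick; a red tab 80 mm wide, of the same thickness, stands out 12 mm past the middle of the free edge.
- bowl: Bystander: loose steel mixing bowl, 170 mm across, 75 mm high, to the left of the case. Origin: centre of its underside.
- jar: Bystander: loose amber glass jar with a yellow cap, 56 mm across, 85 mm high, to the right of the case. Origin: centre of its underside.
- tub: Bystander: loose white plastic tub, 84 mm across, 65 mm high, to the right of the case. Origin: centre of its underside.

How it is judged:
By the outcome, as a careful person would: the job done as asked, in the order asked, and still so for the second after the job is handed in, with the robot touching nothing.
It also fails if it takes over 54 s, if anything falls off the work surface, if the arm or the gripper's body presses on something with over 40 N, if the wrist force passes 120 N, or if a joint passes its speed limit or range.

## Working session

There is one attempt and no reset: what is moved stays moved. The work goes in short steps, Python scripts to look and compute and a tool call to move; the robot and the scene stay as the last step left them, time stands still between calls to the robot, and variables do not carry over. Pictures are saved under pics/ and viewed, at most 10 in all, crops included, and the job is handed in when it is done.

Besides the shell and the picture viewer there is one more tool, called after ">>>" by a JSON object that holds its "fn" and its "kwargs". apply_moves: Moves the arm, as the interface text tells. Its arguments: {"type":"object","properties":{"commands":{"type":"array"},"newtons":{"type":"number"}},"required":["commands"]}

```bash
mkdir -p pics
cat > h.py <<'E'
import numpy as np, cv2
from cell import observe, imaging, arm
def grab(n):
    im,d=imaging.get_image(n); p=imaging.camera_params(n); return im,d,p
def cloud(d,p):
    K=np.array(p["camera_matrix"]);v,u=np.mgrid[:480,:640]
    X=(u-K[0,2])/K[0,0]*d;Y=-(v-K[1,2])/K[1,1]*d
    P=np.stack([X,Y,-d],-1)@np.array(p["rotation"]).T+np.array(p["origin"])
    P[d<=0]=np.nan
    return P
E
python3 - <<'E'
from h import *
ims=[]
for n in("scene","side"):
    im,d,p=grab(n);np.savez(f"/tmp/{n}.npz",im=im,P=cloud(d,p));ims.append(im)
    print(n,p,(d>0).mean())
    cv2.imwrite(f"pics/{n}0.png",im[...,::-1])
s=observe();print(s["position"],s["ee_rot"],s["clock"],s["force"])
E
```

```text
Traceback (most recent call last):
  File "h.py", line 8, in cloud
    P=np.stack([X,Y,-d],-1)@np.array(p["rotation"]).T+np.array(p["origin"])
      ~~~~~~~~~~~~~~~~~~~~~~~~~~~~~~~~~~~~~~~~~~~~~~~^~~~~~~~~~~~~~~~~~~~~~
ValueError: operands could not be broadcast together with shapes (480,640) (3,)
```

```bash
sed -i 's/@np.array(p\["rotation"\]).T/@R(p["rotation"]).T/' h.py
cat >> h.py <<'E'
def R(r):
    r=np.array(r,float); return cv2.Rodrigues(r)[0] if r.size==3 else r
E
python3 - <<'E'
from h import *
for n in("scene","side"):
    im,d,p=grab(n);np.savez(f"/tmp/{n}.npz",im=im,P=cloud(d,p))
    print(n,p,(d>0).mean())
    cv2.imwrite(f"pics/{n}0.png",im[...,::-1])
s=observe();print(s["position"],s["ee_rot"],s["clock"],s["force"])
E
```

```text
scene {'camera_matrix': array([[564.89728231,   0.        , 310.70958824],
       [  0.        , 564.89728231, 243.74021229],
       [  0.        ,   0.        ,   1.        ]]), 'origin': array([0.94874817, 0.4451626 , 1.17610242]), 'rotation': array([0.23205955, 0.60911412, 2.34566408])} 0.9961197916666666
side {'camera_matrix': array([[598.79380936,   0.        , 320.63203662],
       [  0.        , 598.79380936, 251.56332836],
       [  0.        ,   0.        ,   1.        ]]), 'origin': array([-0.13716092,  0.81123297,  1.13441025]), 'rotation': array([ 0.3621205 , -0.94288045, -2.28723004])} 0.996064453125
[ 6.24614275e-01 -6.04544722e-05  2.26128940e-01] [-2.22102980e+00 -2.22077831e+00  1.45530475e-03] 0.15 [0.42427179 1.46534956 0.14334539]
```

View pics/scene0.png

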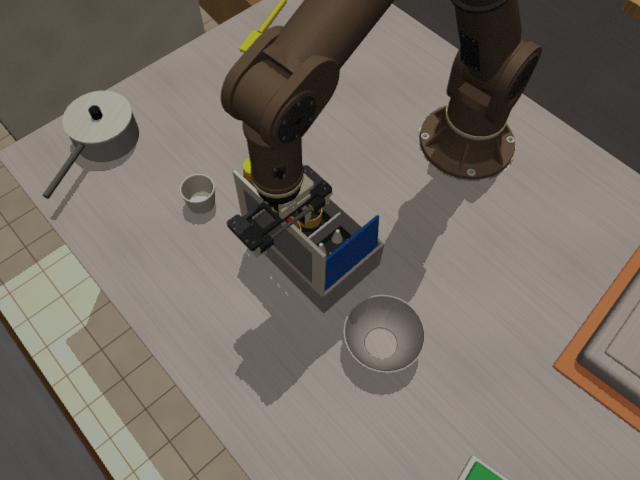

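View pics/side0.png

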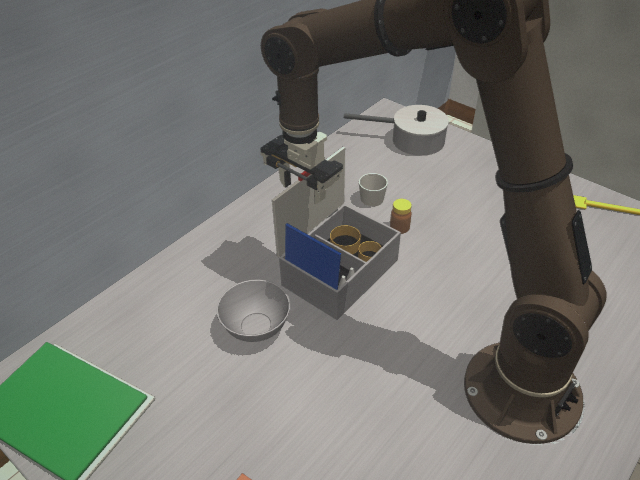

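Scene: the blue flap stands upright (pixels ~327-380, 220-285), with the white cover edge-on at ~(240-325, 175-280) and the gripper above the case. The bowl is at (383,333). Side: flap inner face at ~(312,255), cover inner face at ~(310,205).

Run:
```python
from h import *
def plane(Q):
    for _ in range(4):
        c=np.median(Q,0) if _==0 else Q.mean(0);n=np.linalg.svd(Q-c)[2][2];e=abs((Q-c)@n);Q=Q[e<max(.004,2*np.median(e)) ]
    return c,n,Q
for s in("scene","side"):
    z=np.load(f"/tmp/{s}.npz");im=z["im"];P=z["P"];hsv=cv2.cvtColor(im,cv2.COLOR_RGB2HSV)
    near=(abs(P[...,0]-.64)<.25)&(abs(P[...,1])<.3)&(P[...,2]>.03)
    m=cv2.inRange(hsv,(105,120,40),(130,255,255))>0; m&=near; m=cv2.erode(m.astype(np.uint8),np.ones((3,3)))>0
    c,n,Q=plane(P[m]);print(s,"flap",len(Q),c.round(4),n.round(3),Q.min(0).round(3),Q.max(0).round(3))
    top=Q[Q[:,2]>.185]; 
    l=n*0;dirx=np.cross(n,[0,0,1]);dirx/=np.linalg.norm(dirx);t=(Q-c)@dirx
    print(" along",dirx.round(3),"yaw",np.arctan2(dirx[1],dirx[0]).round(3),"span mid pt",(c+dirx*(np.percentile(t,1)+np.percentile(t,99))/2).round(4), np.ptp(t).round(3))
    # rim points
    r=near&(abs(P[...,2]-.1)<.004); q=P[r][:,:2]; print(" rim",cv2.minAreaRect(q.astype(np.float32)*1000))
    for nm,lo,hi in(("yellowcap",(22,150,120),(35,255,255)),("red",(0,150,80),(6,255,255))):
        mm=(cv2.inRange(hsv,lo,hi)>0)&near;print(" ",nm,mm.sum(),np.nanmedian(P[mm],0).round(3) if mm.any() else"")
z=np.load("/tmp/side.npz");im=z["im"];P=z["P"]
for u,v in[(300,215),(290,235),(330,185),(285,215),(335,205)]:print(u,v,P[v,u].round(4),im[v,u])
# cover inner face region side
u0=np.zeros((480,640),np.uint8);cv2.fillPoly(u0,[np.array([(279,212),(285,188),(340,172),(342,195),(300,222),(280,240)])],1)
c,n,Q=plane(P[(u0>0)&(P[...,2]>.11)&(P[...,2]<.28)]);print("cover",len(Q),c.round(4),n.round(3),Q.min(0).round(3),Q.max(0).round(3))
# bowl, tub
for s,b in(("scene",(340,425,295,370)),("side",(216,292,282,342)),("scene",(180,216,174,214)),("side",(357,388,173,206)),("side",(389,413,198,234))):
    P=np.load(f"/tmp/{s}.npz")["P"][b[2]:b[3],b[0]:b[1]].reshape(-1,3);Q=P[P[:,2]>.02];print(s,b,Q.min(0).round(3),Q.max(0).round(3))
p=imaging.camera_params("wrist");print(p)
```

```text
scene flap 1392 [0.5197 0.0903 0.1533] [ 0.016 -0.995 -0.094] [0.444 0.083 0.094] [0.595 0.098 0.207]
 along [-1.    -0.016  0.   ] yaw -3.125 span mid pt [0.5181 0.0902 0.1533] 0.151
 rim ((525.190673828125, 23.51732635498047), (189.14654541015625, 168.62130737304688), 1.8107870817184448)
  yellowcap 106 [ 0.518 -0.265  0.086]
  red 13 [0.618 0.013 0.292]
side flap 1483 [0.5096 0.0907 0.1487] [-0.018  0.996  0.092] [0.439 0.082 0.097] [0.593 0.099 0.204]
 along [ 1.     0.018 -0.   ] yaw 0.018 span mid pt [0.5154 0.0908 0.1487] 0.154
 rim ((523.4708862304688, -22.740142822265625), (189.608154296875, 265.5530090332031), 1.1209837198257446)
  yellowcap 2 [ 0.512 -0.26   0.085]
  red 7 [0.611 0.002 0.293]
300 215 [0.6114 0.0224 0.1771] [98 99 90]
290 235 [0.581  0.0915 0.1794] [43 52 87]
330 185 [ 0.5362 -0.0006  0.293 ] [100  96  89]
285 215 [0.6099 0.0745 0.2135] [96 94 87]
335 205 [ 0.6119 -0.112   0.1197] [118 115 107]
cover 1488 [6.111e-01 1.000e-04 1.967e-01] [-1.    -0.015 -0.011] [ 0.606 -0.147  0.132] [0.617 0.098 0.278]
scene (340, 425, 295, 370) [0.482 0.107 0.02 ] [0.651 0.326 0.081]
side (216, 292, 282, 342) [0.481 0.106 0.02 ] [0.651 0.328 0.082]
scene (180, 216, 174, 214) [ 0.595 -0.358  0.02 ] [ 0.678 -0.27   0.07 ]
side (357, 388, 173, 206) [ 0.592 -0.354  0.02 ] [ 0.679 -0.267  0.069]
side (389, 413, 198, 234) [ 0.431 -0.287  0.02 ] [ 0.528 -0.145  0.104]
{'camera_matrix': array([[371.64829954,   0.        , 318.46944202],
       [  0.        , 371.64829954, 239.15045274],
       [  0.        ,   0.        ,   1.        ]]), 'tool_from_camera': array([[-7.86443267e-04,  9.60796556e-01,  2.77253242e-01,
         7.44252154e-02],
       [ 9.99998089e-01,  1.25178938e-03, -1.50141856e-03,
         4.19104955e-04],
       [-1.78962045e-03,  2.77251532e-01, -9.60795704e-01,
        -1.58112629e-01],
       [ 0.00000000e+00,  0.00000000e+00,  0.00000000e+00,
         1.00000000e+00]])}
```

>>> {"fn": "apply_moves", "kwargs": {"commands": [[100, 0, 0, 0.75, 0], [100, 0, 0, 0.75, 0], [100, 0, 0, 0.75, 0], [100, 0, 0, 0, 0], [0, -0.5, 0.6, 0, 0], [0, -0.5, 0.6, 0, 0], [0, -0.5, 0.6, 0, 0], [0, -0.5, 0.6, 0, 0], [0, 0, 0, 0, 0], [0, 0, 0, 0, 0]], "newtons": 20}}

```text
clock: 1.4
position: [0.505, 0.1433, 0.3611]
ee_rot: [2.222, 2.221, -0.002]
force: [0.8, -0.7, -0.9]
width: 0.397
gripper_force: 0.0
```

Run:
```python
from h import *
print(arm.grasp_offset)
s=observe();print(s["position"],s["ee_rot"],s["force"],s["width"])
for n in("scene","side"):
    im,d,p=grab(n);np.savez(f"/tmp/{n}1.npz",im=im,P=cloud(d,p))
    cv2.imwrite(f"pics/{n}1.png",im[...,::-1])
    P=cloud(d,p)
    near=(abs(P[...,0]-.615)<.03)&(abs(P[...,1]+.02)<.16)&(P[...,2]>.12)&(P[...,2]<.31)
    Q=P[near];print(n,Q.min(0).round(3),Q.max(0).round(3),[np.median(Q[abs(Q[:,2]-z)<.01][:,0]).round(4) for z in(.14,.18,.22,.26,.29)])
    r=(abs(P[...,0]-.52)<.13)&(abs(P[...,1]+.02)<.16)&(abs(P[...,2]-.1)<.003); print(" rim",cv2.minAreaRect(P[r][:,:2].astype(np.float32)*1000), P[r].min(0),P[r].max(0))
```

```text
0.0188
[0.50504369 0.14330163 0.3610552 ] [ 2.22162825e+00  2.22102036e+00 -1.80057568e-03] [ 0.81393054 -0.70148636 -0.90726095] 0.3974168913566406
scene [ 0.585 -0.154  0.12 ] [0.624 0.11  0.296] [np.float64(0.6204), np.float64(0.6205), np.float64(0.6205), np.float64(0.6201), np.float64(0.6174)]
 rim ((525.6259765625, -23.161163330078125), (189.02244567871094, 262.7225646972656), 1.0153727531433105) [ 0.42994923 -0.15519459  0.09702056] [0.62147453 0.10903404 0.10298885]
side [ 0.585 -0.153  0.12 ] [0.623 0.111 0.284] [np.float64(0.6116), np.float64(0.6111), np.float64(0.61), np.float64(0.6109), np.float64(0.613)]
 rim ((521.951904296875, -22.183639526367188), (186.75714111328125, 265.0085754394531), 0.9640144109725952) [ 0.4264978  -0.15457526  0.09700689] [0.61739392 0.11058949 0.10299822]
```

View pics/side1.png

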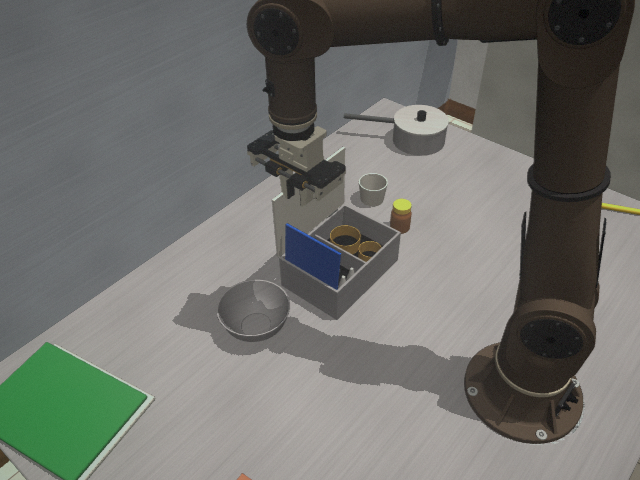

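The cover stands upright behind the case and the gripper hangs clear above the bowl/flap gap. Descending beside the flap's outer face.

>>> {"fn": "apply_moves", "kwargs": {"commands": [[0, -0.12, 0, -0.7, 0], [0, -0.12, 0, -0.7, 0], [0, 0, 0, -0.75, 0], [0, 0, 0, -0.75, 0], [0, 0, 0, 0, 0], [0, 0, -0.3, 0, 0], [0, 0, -0.25, 0, 0], [0, 0, -0.15, 0, 0], [0, 0, 0, 0, 0]]}}

```text
clock: 2.62
position: [0.491, 0.1009, 0.1885]
ee_rot: [2.223, 2.219, 0.002]
force: [-0.3, 0.1, 0.7]
width: 0.006
gripper_force: 0.0
```

>>> {"fn": "apply_moves", "kwargs": {"commands": [[0, 0, -0.17, -0.03, 0], [0, 0, -0.17, -0.04, 0], [0, 0, -0.17, -0.05, 0], [0, 0, -0.15, -0.07, 0], [0, 0, -0.15, -0.08, 0], [0, 0, -0.14, -0.09, 0], [0, 0, -0.12, -0.12, 0], [0, 0, -0.12, -0.12, 0], [0, 0, -0.11, -0.13, 0], [0, 0, 0, 0, 0]]}}

```text
clock: 3.88
position: [0.49, 0.0232, 0.1431]
ee_rot: [-2.222, -2.22, 0.002]
force: [0.1, -0.5, 0.5]
width: 0.003
gripper_force: 0.0
```

>>> {"fn": "apply_moves", "kwargs": {"commands": [[0, 0, -0.08, -0.14, 0], [0, 0, -0.08, -0.15, 0], [0, 0, -0.05, -0.15, 0], [0, 0, -0.04, -0.15, 0], [0, 0, -0.02, -0.1, 0], [0, 0, 0, -0.1, 0], [0, 0, 0, -0.08, 0], [0, 0, 0, 0, 0]]}}

```text
clock: 4.88
position: [0.4903, 0.0079, 0.0914]
ee_rot: [-2.221, -2.221, 0.001]
force: [-0.1, -0.4, -0.4]
width: 0.002
gripper_force: 0.0
```

Run:
```python
from h import *
s=observe();print(s["position"],s["force"])
im,d,p=grab("side");cv2.imwrite("pics/side2.png",im[180:340,220:420,::-1].repeat(3,0).repeat(3,1))
P=cloud(d,p);hsv=cv2.cvtColor(im,cv2.COLOR_RGB2HSV)
m=(cv2.inRange(hsv,(105,120,40),(130,255,255))>0)&(abs(P[...,0]-.52)<.1)&(abs(P[...,1])<.15)
Q=P[m];print(len(Q),np.nanmin(Q,0),np.nanmax(Q,0),np.nanmedian(Q,0))
```

```text
[0.49032928 0.00790186 0.09139741] [-0.07756407 -0.42243494 -0.43806592]
1914 [ 0.44080805 -0.02160468  0.0821331 ] [0.60137175 0.09597706 0.16622477] [0.52275275 0.04364273 0.08980941]
```

View pics/side2.png

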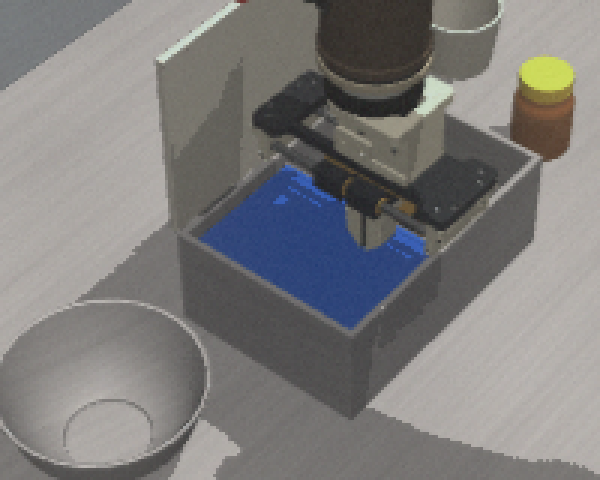

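The flap lies blue and level inside the case (around (300,250) in the crop), with the fingertips on it. I'll press lightly to the stop until force shows.

>>> {"fn": "apply_moves", "kwargs": {"commands": [[0, 0, 0, -0.05, 0], [0, 0, 0, -0.05, 0], [0, 0, 0, 0, 0]]}}

```text
clock: 5.3
position: [0.4912, 0.0079, 0.0897]
ee_rot: [2.221, 2.22, 0.003]
force: [-16.9, -1.8, 56.8]
width: 0.001
gripper_force: 28.5
```

>>> {"fn": "apply_moves", "kwargs": {"commands": [[0, 0, 0, 0.1, 0], [0, 0, 0, 0.5, 0], [0, 0, 0, 0.8, 0], [0, 0, 0, 0.8, 0], [0, 0, 0, 0.8, 0], [0, 0, 0, 0.8, 0], [0, 0, 0, 0.8, 0], [0, 0, 0, 0, 0], [0, 0, 0, 0, 0]], "newtons": 20}}

```text
clock: 6.42
position: [0.4903, 0.0078, 0.3612]
ee_rot: [-2.221, -2.221, 0.0]
force: [0.1, -0.8, -1.0]
width: 0.01
gripper_force: 0.0
```

Run:
```python
from h import *
for n in("scene","side"):
    im,d,p=grab(n);P=cloud(d,p)
    near=(abs(P[...,0]-.615)<.03)&(abs(P[...,1]+.02)<.16)&(P[...,2]>.12)&(P[...,2]<.31)
    Q=P[near];print(n,Q.min(0).round(3),Q.max(0).round(3),[np.median(Q[abs(Q[:,2]-z)<.01][:,0]).round(4) for z in(.14,.18,.22,.26,.29)])
    r=(abs(P[...,0]-.52)<.13)&(abs(P[...,1]+.02)<.16)&(abs(P[...,2]-.1)<.003); print(" rim",cv2.minAreaRect(P[r][:,:2].astype(np.float32)*1000), P[r].min(0),P[r].max(0))
    hsv=cv2.cvtColor(im,cv2.COLOR_RGB2HSV)
    m=(cv2.inRange(hsv,(105,120,40),(130,255,255))>0)&(abs(P[...,0]-.52)<.1)&(abs(P[...,1])<.15)
    Q=P[cv2.erode(m.astype(np.uint8),np.ones((5,5)))>0]
    A=np.c_[Q,np.ones(len(Q))];print(" flap z=ax+by+c",np.linalg.lstsq(A[:,[0,1,3]],A[:,2],rcond=None)[0],np.median(Q,0))
```

```text
scene [ 0.61  -0.152  0.12 ] [0.624 0.109 0.298] [np.float64(0.6204), np.float64(0.6204), np.float64(0.6204), np.float64(0.6201), np.float64(0.6175)]
 rim ((525.882080078125, -23.992874145507812), (189.94580078125, 262.1634826660156), 1.0980370044708252) [ 0.42931279 -0.15649169  0.09700242] [0.6210681  0.10833394 0.10297345]
 flap z=ax+by+c [-0.0004353  -0.00078888  0.09088281] [0.49995314 0.04913918 0.09060072]
side [ 0.604 -0.155  0.12 ] [0.621 0.111 0.295] [np.float64(0.6115), np.float64(0.6114), np.float64(0.6112), np.float64(0.611), np.float64(0.6125)]
 rim ((522.6109619140625, -22.895950317382812), (187.3232421875, 264.9546203613281), 1.0648928880691528) [ 0.42671448 -0.15672196  0.09701868] [0.61662225 0.10976782 0.10297492]
 flap z=ax+by+c [-0.00150604  0.00465187  0.09044488] [0.51634406 0.0391082  0.08983533]
```

Flap is level at 90 mm and the case hasn't moved. Next I go over the cover to its far side.

>>> {"fn": "apply_moves", "kwargs": {"commands": [[0, 0.4, -0.1, 0.1, 0], [0, 0.8, -0.1, 0.1, 0], [0, 0.8, -0.1, 0, 0], [0, 0.8, -0.1, 0, 0], [0, 0.6, -0.1, 0, 0], [0, 0, 0, 0, 0], [0, 0, 0, 0, 0]]}}

```text
clock: 7.4
position: [0.694, -0.0221, 0.3725]
ee_rot: [-2.22, -2.22, 0.002]
force: [-0.0, -0.4, -0.3]
width: 0.007
gripper_force: 0.0
```

>>> {"fn": "apply_moves", "kwargs": {"commands": [[0, 0, 0, -0.5, 0], [0, 0, 0, -0.6, 0], [0, 0, 0, -0.5, 0], [0, 0, 0, -0.2, 0], [0, 0, 0, 0, 0], [0, -0.4, 0, 0, 0], [0, -0.3, 0, 0, 0], [0, -0.1, 0, 0, 0], [0, 0, 0, 0, 0]]}}

```text
clock: 8.52
position: [0.6471, -0.0222, 0.267]
ee_rot: [2.221, 2.22, 0.002]
force: [0.5, 1.0, -0.2]
width: 0.003
gripper_force: 0.0
```

>>> {"fn": "apply_moves", "kwargs": {"commands": [[0, -0.13, 0, 0, 0], [0, -0.15, 0, -0.01, 0], [0, -0.15, 0, -0.02, 0], [0, -0.15, 0, -0.02, 0], [0, -0.15, 0, -0.02, 0], [0, -0.15, 0, -0.02, 0], [0, -0.15, 0, -0.04, 0], [0, -0.15, 0, -0.05, 0], [0, -0.15, 0, -0.06, 0], [0, -0.15, 0, -0.06, 0], [0, -0.15, 0, -0.06, 0], [0, 0, 0, 0, 0]]}}

```text
clock: 10.02
position: [0.5476, -0.022, 0.2437]
ee_rot: [-2.22, -2.221, 0.002]
force: [0.2, -1.0, 0.2]
width: 0.004
gripper_force: 0.0
```

Run:
```python
from h import *
s=observe();print(s["position"],s["force"])
im,d,p=grab("side");cv2.imwrite("pics/side3.png",im[120:340,200:440,::-1].repeat(2,0).repeat(2,1))
im,d,p=grab("scene");P=cloud(d,p)
n=(abs(P[...,0]-.55)<.1)&((abs(P[...,1]+.1)<.03)|(abs(P[...,1]-.07)<.03))&(P[...,2]>.13)&(P[...,2]<.3)
Q=P[n];c=Q.mean(0);print(len(Q),c,np.linalg.svd(Q-c)[2][2])
```

```text
[ 0.54760711 -0.02201155  0.24368856] [ 0.20877761 -1.01592255  0.22316604]
2445 [0.56473862 0.02392781 0.19506126] [-0.85621478 -0.0158893  -0.51637562]
```

View pics/side3.png

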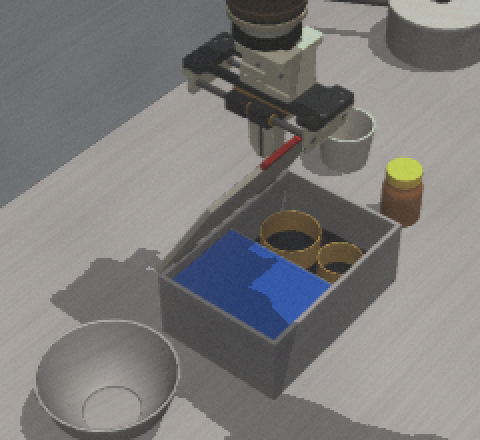

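The cover is tilted to about 1.03 rad, as planned, with the fingertips behind the red tab (280,150); flap still flat. Continuing the arc slowly.

>>> {"fn": "apply_moves", "kwargs": {"commands": [[0, -0.14, 0, -0.09, 0], [0, -0.13, 0, -0.1, 0], [0, -0.13, 0, -0.1, 0], [0, -0.12, 0, -0.11, 0], [0, -0.12, 0, -0.12, 0], [0, -0.1, 0, -0.13, 0], [0, -0.1, 0, -0.13, 0], [0, -0.09, 0, -0.14, 0], [0, -0.09, 0, -0.14, 0], [0, -0.08, 0, -0.14, 0], [0, 0, 0, 0, 0]]}}

```text
clock: 11.5
position: [0.4819, -0.0222, 0.1713]
ee_rot: [-2.221, -2.221, 0.002]
force: [-0.2, -0.6, 0.7]
width: 0.004
gripper_force: 0.0
```

>>> {"fn": "apply_moves", "kwargs": {"commands": [[0, -0.05, 0, -0.12, 0], [0, -0.05, 0, -0.12, 0], [0, -0.04, 0, -0.12, 0], [0, -0.04, 0, -0.12, 0], [0, -0.03, 0, -0.12, 0], [0, -0.02, 0, -0.1, 0], [0, -0.01, 0, -0.08, 0], [0, 0, 0, -0.07, 0], [0, 0, 0, -0.06, 0], [0, 0, 0, -0.05, 0], [0, 0, 0, 0, 0]]}}

```text
clock: 12.88
position: [0.4684, -0.0222, 0.1143]
ee_rot: [-2.221, -2.221, 0.0]
force: [0.7, 0.9, 0.4]
width: 0.006
gripper_force: 0.0
```

Descend in ~1.5 mm steps to the stop.

>>> {"fn": "apply_moves", "kwargs": {"commands": [[0, 0, 0, -0.04, 0], [0, 0, 0, -0.03, 0], [0, 0, 0, -0.02, 0], [0, 0, 0, 0, 0]]}}

```text
clock: 13.38
position: [0.4684, -0.0222, 0.1091]
ee_rot: [2.222, 2.221, -0.0]
force: [-0.3, 0.3, 0.4]
width: 0.008
gripper_force: 0.0
```

>>> {"fn": "apply_moves", "kwargs": {"commands": [[0, 0, 0, -0.02, 0], [0, 0, 0, -0.01, 0], [0, 0, 0, 0, 0]]}}

```text
clock: 13.75
position: [0.4686, -0.0223, 0.1086]
ee_rot: [2.221, 2.221, 0.001]
force: [-6.1, -0.5, 21.0]
width: 0.006
gripper_force: 10.1
```

>>> {"fn": "apply_moves", "kwargs": {"commands": [[0, 0, 0, 0.05, 0], [0, 0, 0, 0.2, 0], [0, 0, 0, 0.7, 0], [0, 0, 0, 0.8, 0], [0, 0, 0, 0.8, 0], [0, 0, 0, 0.8, 0], [0, 0, 0, 0, 0], [0, 0, 0, 0, 0]]}}

```text
clock: 14.75
position: [0.4681, -0.0223, 0.3082]
ee_rot: [-2.222, -2.221, 0.0]
force: [0.9, 1.1, -1.4]
width: 0.006
gripper_force: 0.0
```

Run:
```python
from h import *
s=observe();print(s["position"],s["force"],s["clock"])
for n in("scene","side"):
    im,d,p=grab(n);P=cloud(d,p);cv2.imwrite(f"pics/{n}4.png",im[...,::-1])
    m=(abs(P[...,0]-.52)<.085)&(abs(P[...,1]+.022)<.12)&(abs(P[...,2]-.11)<.03);Q=P[m]
    A=np.c_[Q[:,:2],np.ones(len(Q))];k=np.linalg.lstsq(A,Q[:,2],rcond=None)[0];print(n,k,k@[.52,-.022,1])
    r=(abs(P[...,0]-.52)<.14)&(abs(P[...,1]+.02)<.16)&(abs(P[...,2]-.105)<.006);print(" rect",cv2.minAreaRect(P[r][:,:2].astype(np.float32)*1000))
for s,b in(("scene",(340,425,295,370)),("scene",(180,216,174,214))):
    for t in("",):
        P=cloud(*grab(s)[1:])[b[2]:b[3],b[0]:b[1]].reshape(-1,3);Q=P[P[:,2]>.02];print(s,b,Q.min(0).round(3),Q.max(0).round(3))
```

```text
[ 0.46805824 -0.02225111  0.30821349] [ 0.91387055  1.0518046  -1.38775751] 14.75
scene [-0.00076696 -0.00041021  0.10935937] 0.10896956853302063
 rect ((519.9652099609375, -23.772705078125), (200.66650390625, 263.78515625), 1.2272883653640747)
side [5.14829931e-05 1.61545396e-03 1.08135008e-01] 0.10812623905498037
 rect ((517.5781860351562, -22.856063842773438), (199.66378784179688, 266.39410400390625), 1.4837908744812012)
scene (340, 425, 295, 370) [0.482 0.159 0.02 ] [0.65  0.326 0.081]
scene (180, 216, 174, 214) [ 0.595 -0.354  0.02 ] [ 0.678 -0.269  0.07 ]
```

View pics/side4.png

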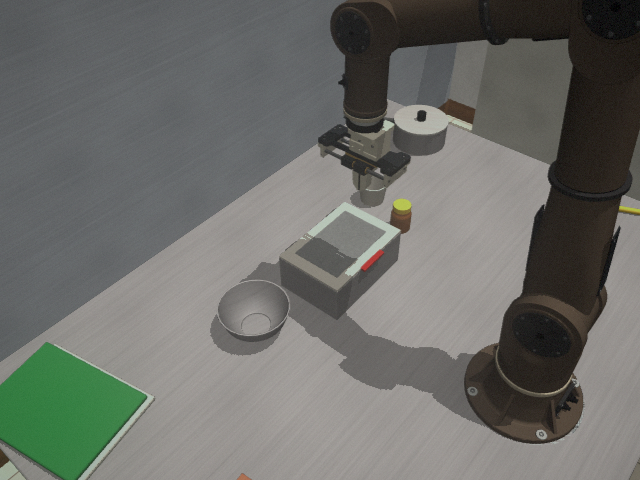

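The picture shows the cover shut and level at 108.5 mm, its red tab at the front (372,261). The case and bystanders are unmoved, and the arm is 200 mm above.

```bash
python3 -c "
from h import *
print(arm.sign_off())"
```

```text
the job is handed in; nothing more can be done
None
```

I pushed the blue flap down to its stop first, then eased the white cover fully shut over it; the case, bowl, jar and tub stayed where they were, the arm finished 200 mm clear, and the job was handed in at about 15 s.

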